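# Jack up the test chassis and hold it

## Robot

A 6-joint arm with a two-finger parallel gripper is mounted at the origin on a cart in front of the work surface, level with it; the furniture and walls round the work are solid. World frame = base frame: x ahead of the robot, y to its left, z up, the work surface at z = 0. Lengths are in m, angles in rad, forces in N, time in s.
With the tool pointing down it reaches from about 0.25 to 0.775 m from the base axis. Payload 4 kg.
Tool frame: the origin (TCP) lies where the fingers leave the gripper's body, on its centre line; the fingertips stand 73 mm ahead of it and the grasp point (between the pads) lies 54 mm ahead of it; z points along the fingers, y is the direction in which the jaws open and shut (so a half turn about z gives the same grasp; the last joint's range is limited). The gripper opens to 85 mm and grips with 20 to 120 N. Pads are 22 mm wide; open, the fingers measure 114 mm over their backs; the gripper's body (76 mm by 85 mm) begins 54 mm behind the grasp point. The pads swing forward as they close: fully open they stand 13 mm farther back than shut.
Start: joints at [-1.311, 0.087, 1.371, -0, 1.684, -0.103], TCP at [0.195, -0.514, 0.304] pointing down, gripper open.
Joint ranges: [-3.1, 3.1], [-0.76, 2.03], [0.27, 2.55], [-1.08, 4.22], [0.17, 2.65], [-2.57, 2.57]. Speed limits (rad/s): [2.79, 2.79, 3.14, 3.14, 3.14, 3.14].

## Interface

Orientations are given as a rotation vector (axis times angle).
In Python, from bench import bot, vision gives the robot as it stands.
- The arm moves only by the shell command python3 -m jog 'ROWS' [OPENING] [FORCE]. ROWS is JSON, a list of rows, each a list of 2 entries, a list of its own where there are three numbers: the shift along the tool's x, y, z in cm, then the turn, a rotation vector about the tool's x, y, z in degrees. A call has 1 to 20 rows; each row shifts and turns the commanded pose from where the row before left it, along the tool's axes as they then stand; what a row does not reach is not made up. A row lasts 1/10 s, in which the tool goes at most 50 mm and 8.59 degrees, less where a joint would pass 70% of its speed; a pose out of reach is approached as far as the arm can. A call is refused whole if a number of a shift passes 5 or a number of a turn 8.59, either way. A call with a gripper value outside its range is refused whole. OPENING is the opening, from 0 (shut) to 1 (fully open), set as the call begins (- or left out, the last holds). The fingers move at their own pace and stop on an object; FORCE is the grip in N (left out, the last holds). Time passes only in rows, so rows that do not move let the fingers close. It gives the time, the measured TCP pose, the force and the opening at its end, in the units of the state.
- bot.state(): the state, without advancing time (a new reading comes with each control period).
- vision.read_camera(name): name is "scene" or "top"; returns the picture (480x640x3 uint8, red, green, blue); there is no depth.
- vision.camera_info(name): a dict with "mtx" (3x3 intrinsics, pixels), "dist_coeffs" ([k1, k2, p1, p2, k3] as OpenCV has them; the pictures are not rectified), "extrinsics" (4x4, takes a point from world to camera coordinates). Camera axes: x right, y down, z forward; pixel columns grow to the right and rows downward; lengths in m; the calibration is good to about 2 mm. A picture is of the moment at which its call begins. camera_info takes no time and is no camera call.
- bot.finish_job(): hands the job in, once; it reports no verdict.
The state is a dict: "t": time; "qpos": joint angles; "qvel": joint speeds; "tau": joint torques, N m; "position": TCP position; "ee_rot": TCP orientation; "contact_force": force on the tool from outside, world axes, zero at the start; "torque": the same for the moment, N m; "finger_gap": opening from 0.0 (shut) to 1.0 (fully open).
Only numpy, scipy, OpenCV 4.12 (cv2) and the standard library are available. Lean on these libraries where they do the work, as an engineer would, in place of code of your own. Each camera call takes 0.05 s, during which the arm holds its last target. There are 200 camera calls.

## Task

The front of the hinged test chassis has to be held up so that a colleague can change its feet. Stand the red lever jack flat on the bench in front of the chassis and push it in, saddle first and with its handle still up, until its nose comes up against the stop bar underneath, with the saddle under the yellow-marked lift pad. Then press the jack's handle all the way down and finish while still holding it down, so that the jack alone carries the raised chassis; do not lift the chassis by hand, and leave the screwdriver, the paste pot and the tape roll where they are.

Things in the scene. Friction and masses are not known exactly. Their poses are not given: they have to be found in the camera images.
- jack: Loose red lever jack, 0.6 kg, base plate 54 x 8 mm. Origin on its underside, below the pivot (44 mm up). +x to the saddle and flat nose (x = 90 mm), -x to the handle (base ends at x = -115 mm). Grip it by the two upright cheeks over the origin, across y: outer faces at y = +-19 mm, 44 mm long in x, 8 to 62 mm above the underside; the handle beam swings between them.
- jack_handle (a joint): Jack handle hinge, rad: 0 = handle up (sprung and stays there by itself), 0.5 = fully down against its end stop. Pressing the handle down raises the saddle. The pull-back spring and the load need about 2 N at the start to 7 N at the bottom on the handle pad; let go, it comes up again.
- handle_pad (a point): Middle of the top of the black rubber pad, 44 x 28 mm, at the handle's end. It swings on a 125 mm radius about the pivot: 112 mm behind it (jack -x) and 99 mm above the bench with the handle up, 125 mm behind and 38 mm above the bench fully down. It slopes: 0.40 rad when up, -0.10 when down.
- saddle (a point): Centre of the jack's saddle, a black rubber roller 20 mm in diameter and 30 mm wide, 65 mm from the pivot: with the handle up 62 mm ahead of the jack's origin in x, its top 36 mm above the bench; with the handle fully down its top would be 68 mm above the bench.
- cradle: Fixed dark steel frame of the chassis. Origin on the bench, middle of the front lift line; +x to the rear (the jack enters along +x). Open between two front posts, inner sides at y = +-84 mm. On it lies an aluminium deck with circuit board, heat sinks, transformer: 196 mm wide, underside 60 mm and top parts 100 mm over the bench, front edge x = -20 mm, rear hinge x = 130 mm.
- stop_bar: Grey cross bar of the cradle on the bench, 14 mm high, hidden under the deck; origin and axes as the cradle. Front face at x = +27.5 mm: with the jack's nose flat against it, the saddle stands on the lift line, x = 0. The jack slides on the bench with 3 to 6 N. A fume hood hangs low to the right of the cradle (world x > 0.5 m, y < 0.1 m).
- lift_pad: Lift pad: steel block 30 x 30 mm below the deck's front edge, with a yellow clip with a black diamond over the edge (front at x = -27 mm, 46 to 71 mm above the bench). Clamped somewhere within 40 mm left or right of the middle. Origin in the middle of its underside, axes as the deck.
- pad_face (a point): Middle of the lift pad's underside, where the saddle has to bear; 46 mm above the bench while the chassis is down, on the cradle's line x = 0.
- deck (a joint): Tilt of the chassis deck about its rear hinge, rad: 0 = down on the posts, about 0.17 with the jack handle fully down under the pad. It falls back when not held up. The raising force at the pad is about 4 to 7 N.
- driver_flat: Loose yellow screwdriver, 164 x 15 x 13 mm, a bystander; origin under its middle.
- paste_tube: Loose white pot with green lid, 47 mm across and 39 mm high, a bystander inside the black cable loop at the front; origin under its middle.
- kapton_roll: Loose roll of orange tape, 54 mm across and 12 mm high, a bystander; origin under its middle.

How it is judged:
By the outcome, as a careful person would: the job done as asked, in the order asked, and still so for the second after the job is handed in, while the arm keeps its last pose, push and grip.
It also fails if it takes over 54 s, if anything falls off the work surface, if the arm or the gripper's body presses on something with over 40 N, if the wrist force passes 120 N, or if a joint passes its speed limit or range.

## Working session

There is one attempt and no reset: what is moved stays moved. The work goes in short steps, Python scripts to look and compute and a shell command to move; the robot and the scene stay as the last step left them, time stands still between calls to the robot, and variables do not carry over. Pictures are saved under pics/ and viewed, about 8 in all and at most 12, crops included, and the job is handed in when it is done.

```bash
ls; mkdir -p pics; python3 - <<'E'
from bench import bot,vision
import cv2
for n in("scene","top"):
    i=vision.read_camera(n); cv2.imwrite(f"pics/{n}0.png",i[:,:,::-1])
    c=vision.camera_info(n); print(n,c["mtx"],c["dist_coeffs"],c["extrinsics"])
print(bot.state())
E
```

```text
pics
scene [[441.0633978    0.         320.97004989]
 [  0.         441.0633978  238.98103048]
 [  0.           0.           1.        ]] [0.01509107 0.         0.         0.         0.        ] [[ 0.60673403 -0.79489842  0.0032124  -0.37551063]
 [-0.35278679 -0.2728939  -0.89502536  0.25958725]
 [ 0.71233089  0.54190905 -0.44600367  0.77860455]
 [ 0.          0.          0.          1.        ]]
top [[476.26622634   0.         313.51689296]
 [  0.         476.26622634 237.66523931]
 [  0.           0.           1.        ]] [-0.1048249  0.         0.         0.         0.       ] [[-0.0266259  -0.99947018 -0.01871933 -0.02832496]
 [-0.99772277  0.02773089 -0.06148394  0.55511709]
 [ 0.06197047  0.01703964 -0.99793252  1.48264748]
 [ 0.          0.          0.          1.        ]]
{'t': 0.1, 'qpos': array([-1.31109365e+00,  8.79542422e-02,  1.37213293e+00,  1.51955047e-05,
        1.68358558e+00, -1.03141250e-01]), 'qvel': array([-0.00078537, -0.00229597, -0.00330356, -0.00111142, -0.00058117,
       -0.00083363]), 'tau': array([ 1.63784473e-03, -3.53015041e+01, -3.14219499e+01, -6.49758886e-05,
        7.95151253e-03,  1.35330697e-05]), 'position': array([ 0.19511554, -0.51391078,  0.3028009 ]), 'ee_rot': array([-3.08799188e+00, -5.66460727e-01,  2.31713876e-04]), 'contact_force': array([-1.0094695 , -0.67527486, -0.58433661]), 'torque': array([0.0150319 , 0.01569916, 0.0030504 ]), 'finger_gap': 1.0024166101792134}
```

View pics/scene0.png

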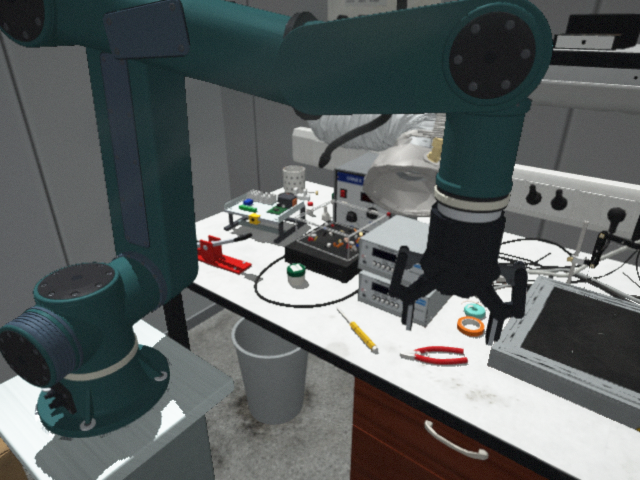

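View pics/top0.png

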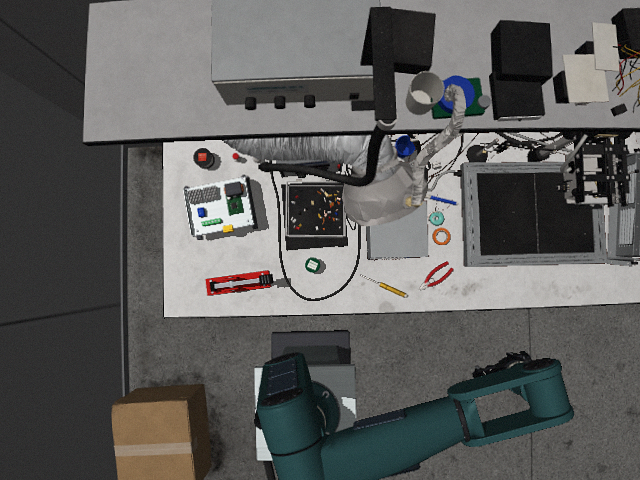

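The jack is at about (240,283) in the top view with its handle to the right. The chassis is at (222,207), with the yellow clip at (228,228). I'll enlarge both.

```bash
python3 - <<'E'
import cv2
a=cv2.imread("pics/top0.png")[165:305,165:345]; b=cv2.imread("pics/scene0.png")[170:300,180:330]
cv2.imwrite("pics/topc.png",cv2.resize(a,(774,602-0))[:600] if 0 else cv2.resize(a,None,fx=4.2,fy=4.2,interpolation=cv2.INTER_CUBIC))
cv2.imwrite("pics/scc.png",cv2.resize(b,None,fx=4.5,fy=4.5,interpolation=cv2.INTER_CUBIC))
E
```

```text
(no output)
```

View pics/topc.png

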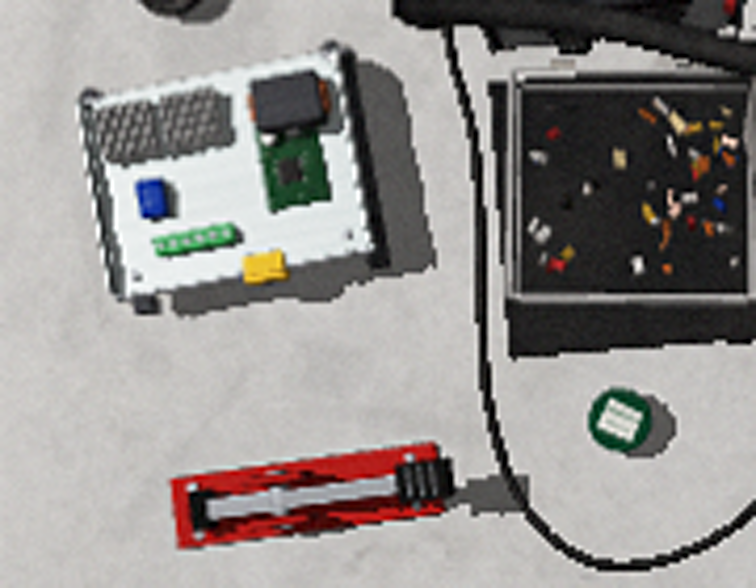

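View pics/scc.png

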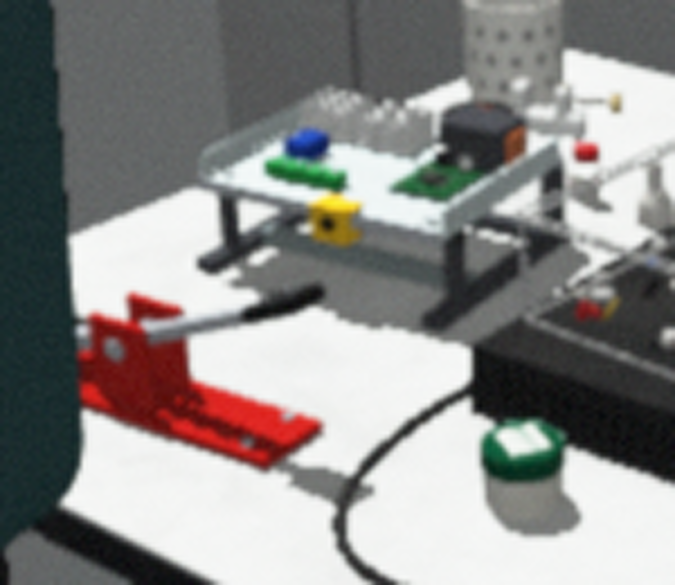

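The jack stands upright with its saddle to the left (+y) and its handle up. Next I'll fit the jack and cradle poses.

```bash
cat > h.py <<'E'
import numpy as np,cv2
from scipy.optimize import least_squares
from bench import bot,vision
def proj(n,P):
    c=vision.camera_info(n); E=np.array(c["extrinsics"])
    return cv2.projectPoints(np.array(P,float).reshape(-1,3),cv2.Rodrigues(E[:3,:3])[0],E[:3,3],np.array(c["mtx"]),np.array(c["dist_coeffs"]))[0].reshape(-1,2)
def W(p,L):
    L=np.array(L,float).reshape(-1,3); c,s=np.cos(p[2]),np.sin(p[2])
    return np.c_[p[0]+c*L[:,0]-s*L[:,1],p[1]+s*L[:,0]+c*L[:,1],L[:,2]]
def fit(obs,p0):  # obs: list (cam, local xyz m, px)
    f=lambda p:np.concatenate([proj(n,W(p,l))[0]-u for n,l,u in obs])
    r=least_squares(f,p0,loss='soft_l1'); return r.x,f(r.x).reshape(-1,2)
T=lambda x,y:np.array([x,y])/4.2+165-.4
S=lambda x,y:np.array([x,y])/4.5+np.array([180,170])-.4
E
cat > a.py <<'E'
from h import *
for n in("scene","top"):
    E=np.array(vision.camera_info(n)["extrinsics"]);print(n,-E[:3,:3].T@E[:3,3])
J,r=fit([("top",(.09,-.027,.008),T(170,480)),("top",(.09,.027,.008),T(178,547)),("top",(-.115,-.027,.008),T(437,443)),("top",(-.115,.027,.008),T(450,512)),("top",(-.112,0,.099),T(427,480)),
 ("scene",(-.115,-.027,.008),S(320,425)),("scene",(-.115,.027,.008),S(268,463))],[.37,.2,1.6])
print("jack",J.round(4));print(r.round(1))
C,r=fit([("top",(-.02,.098,.06),T(118,295)),("top",(-.02,-.098,.06),T(378,262)),("top",(.13,.098,.062),T(86,98)),("top",(.13,-.098,.062),T(342,50)),
 ("scene",(-.02,-.098,.06),S(447,228)),("scene",(-.02,.098,.06),S(200,183))],[.5,.2,.15])
print("cradle",C.round(4));print(r.round(1))
t=cv2.resize(vision.read_camera("top")[165:305,165:345,::-1],None,fx=4.2,fy=4.2,interpolation=cv2.INTER_CUBIC)
s=cv2.resize(vision.read_camera("scene")[170:300,180:330,::-1],None,fx=4.5,fy=4.5,interpolation=cv2.INTER_CUBIC)
def seg(P,L,loop,col):
    for n,im,k,o in(("top",t,4.2,(165,165)),("scene",s,4.5,(180,170))):
        u=((proj(n,W(P,L))-o+.4)*k).round().astype(int); cv2.polylines(im,[u],loop,col,1,cv2.LINE_AA)
seg(J,[(.09,-.027,.008),(.09,.027,.008),(-.115,.027,.008),(-.115,-.027,.008)],1,(255,0,0))
seg(J,[(.022,-.019,.062),(.022,.019,.062),(-.022,.019,.062),(-.022,-.019,.062)],1,(255,255,0))
for z in(.06,):seg(C,[(-.02,.098,z),(-.02,-.098,z),(.13,-.098,z),(.13,.098,z)],1,(0,0,255))
for y in(-.02,-.01,0,.01,.02):seg(C,[(-.027,y,.046),(-.027,y,.071),(-.01,y,.071)],0,(255,0,255) if y else (0,255,0))
cv2.imwrite("pics/ov.png",np.hstack([t[:,:385],s[:588,190:580][:585]]) if 0 else np.hstack([cv2.resize(t[:,50:470],(420,588)),cv2.resize(s[100:400,190:570],(380,300),).repeat(1,0) if 0 else np.vstack([s[100:500,190:570],np.zeros((188,380,3),np.uint8)])]))
E
python3 a.py
```

```text
scene [-0.23521005 -0.64958588  0.58080396]
top [ 0.46121842 -0.06896762  1.5131827 ]
jack [0.4169 0.2122 1.6792]
[[ 0.2 -0.4]
 [ 0.4  0.5]
 [ 0.2 -0.1]
 [-0.7  0.4]
 [-0.7  0.4]
 [ 1.9 -0.6]
 [-0.2 -0. ]]
cradle [0.6037 0.2364 0.1473]
[[-0.3  0.4]
 [-0.2 -2.9]
 [-0.1 -0. ]
 [ 0.4  0.1]
 [-0.5  3.8]
 [ 0.4  0.6]]
```

View pics/ov.png

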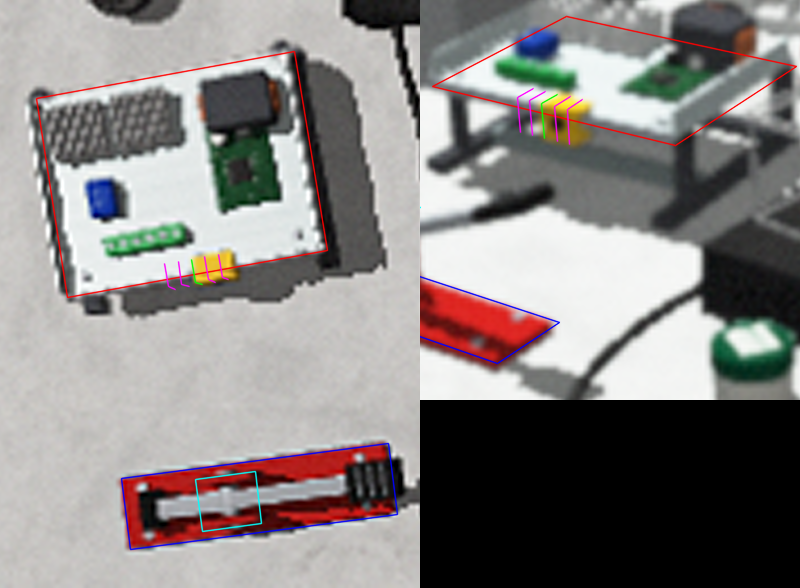

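```bash
cat >> h.py <<'E'
from scipy.spatial.transform import Rotation as R
def delta(x,y,z,yaw):  # tool pointing down, tool y at world angle yaw; prints TCP delta in tool axes (cm), turn deg about tool z
    s=bot.state(); R0=R.from_rotvec(s["ee_rot"])
    yv=np.array([np.cos(yaw),np.sin(yaw),0]); zv=np.array([0,0,-1.]); Rt=R.from_matrix(np.c_[np.cross(yv,zv),yv,zv])
    print("t",round(s["t"],2),"pos",s["position"].round(4),"F",s["contact_force"].round(1),"gap",round(s["finger_gap"],3),"q6",s["qpos"].round(2))
    d=np.array([x,y,z])-s["position"]
    print("cm tool:",(R0.inv().apply(d)*100).round(2),"turn:",np.degrees((R0.inv()*Rt).as_rotvec()).round(2),"after-turn frame cm:",(Rt.inv().apply(d)*100).round(2))
E
python3 - <<'E'
from h import *
C,r=fit([("top",(-.02,.098,.06),T(118,296)),("top",(-.02,-.098,.06),T(378,248)),("top",(.13,.098,.062),T(86,98)),("top",(.13,-.098,.062),T(344,50)),
 ("scene",(-.02,.098,.06),S(200,185))],[.6,.23,.15])
print("cradle",C.round(4));print(r.round(1))
for y in(-.03,-.02,-.01,0): print(y,((proj("top",W(C,[(-.027,y,.071),(-.027,y,.046)]))-165+.4)*4.2).round(0).tolist())
# bench edge row
for x in(.28,.30,.32): print(x,proj("top",[(x,.2,0)]).round(0))
J=[.4169,.2122,1.6792]; g=W(J,[(-.008,0,0)])[0]; print(g); delta(g[0],g[1],.102,J[2]-np.pi/2)
E
```

```text
cradle [0.6039 0.2359 0.1508]
[[-0.1  0.1]
 [-0.   0.3]
 [-0.1 -0. ]
 [-0.1 -0.1]
 [ 0.5  0.2]]
-0.03 [[286.0, 274.0], [292.0, 276.0]]
-0.02 [[272.0, 276.0], [279.0, 279.0]]
-0.01 [[259.0, 279.0], [266.0, 281.0]]
0 [[246.0, 281.0], [253.0, 284.0]]
0.28 [[239. 326.]]
0.3 [[239. 320.]]
0.32 [[239. 314.]]
[0.41776553 0.20424696 0.        ]
t 0.2 pos [ 0.1951 -0.514   0.3032] F [-0.1 -0.5 -1.3] gap 1.004 q6 [-1.31  0.09  1.37 -0.    1.68 -0.1 ]
cm tool: [ 46.3  -59.22  20.21] turn: [-6.000e-02 -6.000e-02 -7.542e+01] after-turn frame cm: [68.99 29.9  20.12]
```

```bash
python3 -m jog '[[[0,0,0],[0,0,-8.4]],[[0,0,0],[0,0,-8.4]],[[0,0,0],[0,0,-8.4]],[[0,0,0],[0,0,-8.4]],[[0,0,0],[0,0,-8.4]],[[0,0,0],[0,0,-8.4]],[[0,0,0],[0,0,-8.4]],[[0,0,0],[0,0,-8.4]],[[0,0,0],[0,0,-8.2]]]' 1
python3 -m jog '[[[3.6,1.56,0],[0,0,0]],[[3.6,1.56,0],[0,0,0]],[[3.6,1.56,0],[0,0,0]],[[3.6,1.56,0],[0,0,0]],[[3.6,1.56,0],[0,0,0]],[[3.6,1.56,0],[0,0,0]],[[3.6,1.56,0],[0,0,0]],[[3.6,1.56,0],[0,0,0]],[[3.6,1.56,0],[0,0,0]],[[3.6,1.56,0],[0,0,0]],[[3.6,1.56,0],[0,0,0]],[[3.6,1.56,0],[0,0,0]],[[3.6,1.56,0],[0,0,0]],[[3.6,1.56,0],[0,0,0]],[[3.6,1.56,0],[0,0,0]],[[3.6,1.56,0],[0,0,0]],[[3.6,1.56,0],[0,0,0]],[[3.6,1.56,0],[0,0,0]],[[3.6,1.56,0],[0,0,0]],[[0,0,0],[0,0,0]]]'
python3 -c "
from h import *
delta(.4178,.2042,.102,1.6792-np.pi/2)
t=vision.read_camera('top')[165:345,165:405,::-1]; s=vision.read_camera('scene')[100:330,100:400,::-1]
cv2.imwrite('pics/m1.png',np.hstack([cv2.resize(t,(400,300)),cv2.resize(s,(391,300))]))"
```

```text
t: 1.1
position: [0.1952, -0.5141, 0.3036]
ee_rot: [-2.091, -2.344, -0.001]
contact_force: [-0.7, 0.0, 0.8]
finger_gap: 1.0
t: 3.1
position: [0.4165, 0.2012, 0.3029]
ee_rot: [-2.091, -2.342, 0.0]
contact_force: [0.9, -1.5, -0.7]
finger_gap: 0.997
t 3.1 pos [0.4165 0.2012 0.3029] F [ 0.9 -1.5 -0.7] gap 0.997 q6 [ 0.33 -0.11  1.57  0.    1.68  0.21]
cm tool: [ 0.26  0.19 20.09] turn: [-0.08 -0.07  0.28] after-turn frame cm: [ 0.28  0.17 20.09]
```

```bash
python3 -m jog '[[[0.26,0.19,2],[0,0,0.3]],[[0,0,3],[0,0,0]],[[0,0,3],[0,0,0]],[[0,0,3],[0,0,0]],[[0,0,3],[0,0,0]],[[0,0,2],[0,0,0]],[[0,0,2],[0,0,0]],[[0,0,1.1],[0,0,0]],[[0,0,1],[0,0,0]],[[0,0,0],[0,0,0]]]'
python3 -m jog '[[[0,0,0],[0,0,0]],[[0,0,0],[0,0,0]],[[0,0,0],[0,0,0]],[[0,0,0],[0,0,0]],[[0,0,0],[0,0,0]],[[0,0,0],[0,0,0]],[[0,0,0],[0,0,0]],[[0,0,0],[0,0,0]]]' 0.3 60
python3 -c "
from h import *
delta(.4178,.2042,.102,1.6792-np.pi/2)
t=vision.read_camera('top')[165:345,165:405,::-1]; s=vision.read_camera('scene')[100:330,100:400,::-1]
cv2.imwrite('pics/m1.png',np.hstack([cv2.resize(t,(400,300)),cv2.resize(s,(391,300))]))"
```

```text
t: 4.2
position: [0.4172, 0.1998, 0.102]
ee_rot: [-2.105, -2.331, 0.003]
contact_force: [-0.3, -0.5, 0.3]
finger_gap: 1.003
t: 5.0
position: [0.4189, 0.2008, 0.1042]
ee_rot: [2.103, 2.331, 0.004]
contact_force: [2.5, -0.3, 5.8]
finger_gap: 0.437
t 5.0 pos [0.4189 0.2008 0.1042] F [ 2.5 -0.3  5.8] gap 0.437 q6 [ 0.33  0.03  1.84 -0.    1.26  0.22]
cm tool: [ 0.35 -0.08  0.22] turn: [ 0.19 -0.02 -0.32] after-turn frame cm: [ 0.35 -0.08  0.22]
```

```bash
python3 -m jog '[[[0,0,-1],[0,0,0]],[[0,0,-1],[0,0,0]],[[0,0,-1],[0,0,0]],[[0,0,0],[0,0,8]],[[0,0,0],[0,0,8]],[[0,0,0],[0,0,8]],[[0,0,0],[0,0,8]],[[0,0,0],[0,0,8]],[[0,0,0],[0,0,8]],[[0,0,0],[0,0,8]],[[0,0,0],[0,0,8]],[[0,0,0],[0,0,8]],[[0,0,0],[0,0,8]],[[0,0,0],[0,0,7.3]],[[0,0,0],[0,0,0]]]'
cat > b.py <<'E'
from h import *
import sys
C=np.array([.6039,.2359,.1508]); p=-.012; g=float(sys.argv[1]); back=float(sys.argv[2]); z=float(sys.argv[3])
w=W(C,[(-.0625-back+g,p,0)])[0]; print("target",w.round(4)); delta(w[0],w[1],z,C[2]-np.pi/2)
t=vision.read_camera('top')[165:345,165:405,::-1]; s=vision.read_camera('scene')[130:330,150:350,::-1]
n=sys.argv[4]; cv2.imwrite('pics/%s.png'%n,np.hstack([cv2.resize(t,(533,400),interpolation=2),cv2.resize(s,None,fx=2,fy=2,interpolation=2)[:, :267] if 0 else cv2.resize(s,(267,267)).repeat(1,0) if 0 else cv2.resize(s[:,:133],(266,400),interpolation=2)]))
E
python3 b.py -.0115 .085 .13 m2
```

```text
t: 6.6
position: [0.4172, 0.2004, 0.1327]
ee_rot: [3.132, 0.236, -0.002]
contact_force: [1.3, -0.0, -5.6]
finger_gap: 0.439
target [0.4485 0.2001 0.    ]
t 6.6 pos [0.4172 0.2004 0.1327] F [ 1.3 -0.  -5.6] gap 0.439 q6 [ 0.33 -0.    1.81  0.    1.33  1.75]
cm tool: [3.09 0.49 0.26] turn: [ 0.01  0.09 -0.04] after-turn frame cm: [3.09 0.5  0.27]
```

View pics/m2.png

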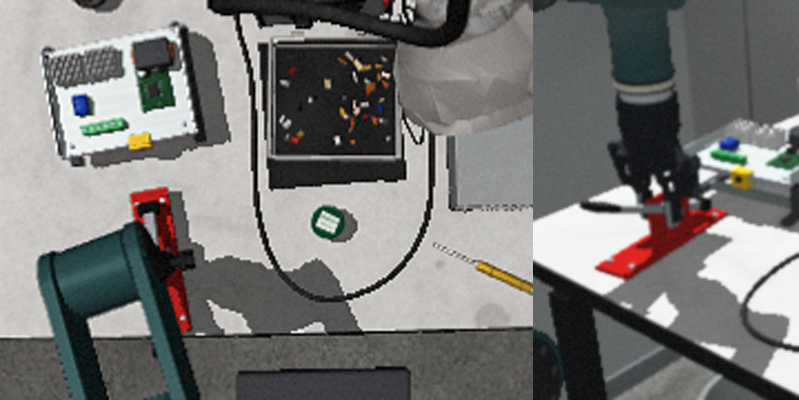

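```bash
python3 -m jog '[[[1.5,0.25,0],[0,0,0]],[[1.6,0.25,0],[0,0,0]],[[0,0,1],[0,0,0]],[[0,0,0.8],[0,0,0]],[[0,0,0.5],[0,0,0]],[[0,0,0.3],[0,0,0]],[[0,0,0.2],[0,0,0]],[[0,0,0],[0,0,0]],[[0,0,0],[0,0,0]]]'
python3 b.py -.0115 .085 .104 m3 
python3 - <<'E'
from h import *
t=np.mean([vision.read_camera('top')[200:300,180:300].astype(float) for _ in range(3)],0)[:,:,::-1]
cv2.imwrite('pics/m3c.png',cv2.resize(t.astype(np.uint8),None,fx=6,fy=6,interpolation=2))
E
```

```text
t: 7.6
position: [0.4493, 0.2003, 0.1052]
ee_rot: [-3.133, -0.235, -0.001]
contact_force: [0.4, 0.4, -5.4]
finger_gap: 0.434
target [0.4485 0.2001 0.    ]
t 7.6 pos [0.4493 0.2003 0.1052] F [ 0.4  0.4 -5.4] gap 0.434 q6 [ 0.3   0.09  1.78 -0.    1.27  1.72]
cm tool: [-0.08  0.    0.12] turn: [-0.   -0.04 -0.04] after-turn frame cm: [-0.08  0.    0.12]
```

View pics/m3c.png

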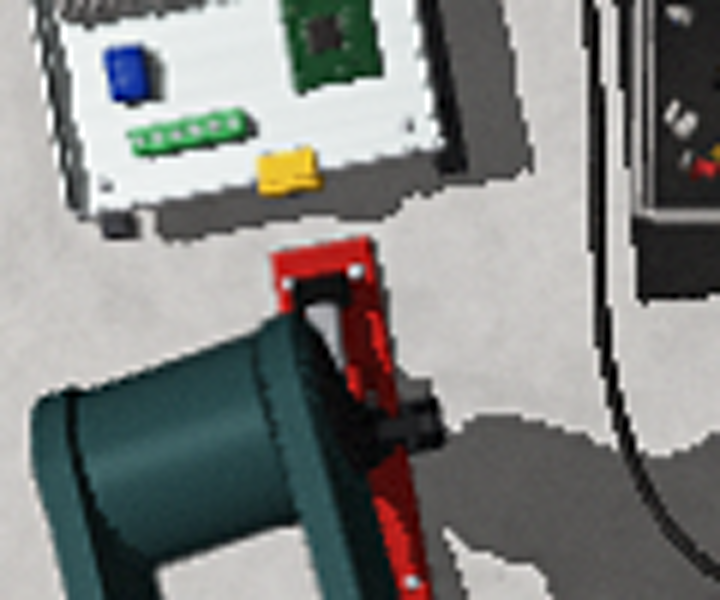

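The nose corners are at crop (272,254) and (372,237), and the clip is at (258..322, 147..194). I'll compute the jack's offset relative to the pad.

```bash
python3 - <<'E'
from h import *
C=np.array([.6039,.2359,.1508])
U=lambda x,y:np.array([x,y])/6+np.array([180,200])-.42
z=.009
J,r=fit([("top",(.09,.027,z),U(272,254)),("top",(.09,-.027,z),U(372,237)),("top",(-.09,-.027,z),proj("top",[(0,0,0)])[0]*0+U(428,570))][:2],[.46,.2,.15])
s=bot.state(); 
# edge line: yaw from right edge with two points
from scipy.optimize import least_squares
def ray(u,z): return least_squares(lambda p:proj("top",[(p[0],p[1],z)])[0]-u,[.5,.2]).x
A=ray(U(372,237),z);B=ray(U(428,570),z);D=ray(U(272,254),z)
loc=lambda p:W([0,0,-C[2]],[(p[0]-C[0],p[1]-C[1],0)])[0][:2].round(4)
print("edge yaw",np.arctan2(*(A-B)[::-1]),"nose yaw",np.arctan2(*(D-A)[::-1])-np.pi/2,"nose mid in cradle",loc((A+D)/2), "TCP in cradle",loc(s["position"]))
print("saddle",loc(ray(U(321,289),.034)))
for u,z,n in((U(262,194),.046,"fl"),(U(322,187),.046,"fr"),(U(258,157),.071,"bl"),(U(315,147),.071,"br")): print(n,loc(ray(u,z)))
E
```

```text
edge yaw 0.1480513616350836 nose yaw 0.13994225149018735 nose mid in cradle [-0.0541 -0.0155] TCP in cradle [-0.1582 -0.012 ]
saddle [-0.0787 -0.0156]
fl [-0.0255  0.0045]
fr [-0.0275 -0.0271]
bl [-0.0092 -0.0015]
br [-0.0094 -0.0312]
```

Laterally, the jack's nose and saddle (y = −15.5 mm) are already in line with the clip (about −15.5 mm). Next I'll set it flat on the bench and start pushing.

```bash
python3 -m jog '[[[0,0,0.1],[0,0,0]],[[0,0,0.05],[0,0,0]],[[0,0,0],[0,0,0]],[[0,0,0],[0,0,0]]]'; python3 -c "
from h import *
delta(.5,.2,.1,.1508-np.pi/2)"
```

```text
t: 8.25
position: [0.4494, 0.2002, 0.1041]
ee_rot: [-3.133, -0.235, -0.001]
contact_force: [-2.6, -0.7, 1.3]
finger_gap: 0.433
t 8.25 pos [0.4494 0.2002 0.1041] F [-2.6 -0.7  1.3] gap 0.433 q6 [ 0.3   0.09  1.78 -0.    1.27  1.72]
cm tool: [5.   0.78 0.42] turn: [ 0.   -0.04 -0.06] after-turn frame cm: [5.   0.78 0.41]
```

```bash
python3 -m jog '[[[0.5,0,0],[0,0,0]],[[0.8,0,0],[0,0,0]],[[0.8,0,0],[0,0,0]],[[0.8,0,0],[0,0,0]],[[0.8,0,0],[0,0,0]],[[0.8,0,0],[0,0,0]],[[0.8,0,0],[0,0,0]],[[0.8,0,0],[0,0,0]],[[0.6,0,0],[0,0,0]],[[0.4,0,0],[0,0,0]],[[0,0,0],[0,0,0]]]';python3 -m jog '[[[0.2,0,0],[0,0,0]],[[0.2,0,0],[0,0,0]]]'; python3 -m jog '[[[0.2,0,0],[0,0,0]],[[0,0,0],[0,0,0]]]'
```

```text
t: 9.35
position: [0.5196, 0.2112, 0.1041]
ee_rot: [-3.132, -0.235, -0.0]
contact_force: [-4.0, -0.6, 3.0]
finger_gap: 0.438
t: 9.55
position: [0.5224, 0.2116, 0.1041]
ee_rot: [-3.133, -0.236, 0.004]
contact_force: [-6.7, -1.2, 4.9]
finger_gap: 0.435
t: 9.75
position: [0.5248, 0.2119, 0.1041]
ee_rot: [-3.132, -0.236, 0.002]
contact_force: [-6.4, -1.8, 4.9]
finger_gap: 0.438
```

```bash
python3 -m jog '[[[0.2,0,0],[0,0,0]],[[0.2,0,0],[0,0,0]]]'; python3 -m jog '[[[0.1,0,0],[0,0,0]],[[0.1,0,0],[0,0,0]]]';  python3 -m jog '[[[0.1,0,0],[0,0,0]],[[0,0,0],[0,0,0]]]'
```

```text
t: 9.95
position: [0.527, 0.2123, 0.1041]
ee_rot: [3.132, 0.236, -0.01]
contact_force: [-16.6, -3.2, 10.9]
finger_gap: 0.43
t: 10.15
position: [0.5273, 0.2123, 0.1041]
ee_rot: [3.132, 0.236, -0.017]
contact_force: [-20.3, -4.6, 14.0]
finger_gap: 0.436
t: 10.35
position: [0.5275, 0.2124, 0.1042]
ee_rot: [3.131, 0.236, -0.02]
contact_force: [-20.8, -4.4, 13.8]
finger_gap: 0.433
```

```bash
python3 -m jog '[[[-0.2,0,0],[0,0,0]],[[0,0,0],[0,0,0]]]'; python3 -m jog '[[[0,0,0],[0,0,0]],[[0,0,0],[0,0,0]],[[0,0,0],[0,0,0]],[[0,0,0],[0,0,0]],[[0,0,0],[0,0,0]],[[0,0,0],[0,0,0]]]' 1; python3 -m jog '[[[0,0,-1],[0,0,0]],[[0,0,-3],[0,0,0]],[[0,0,-3],[0,0,0]],[[0,0,-3],[0,0,0]],[[-2,0,-2],[0,0,0]],[[-2.5,0,0],[0,0,0]],[[-2.5,0,0],[0,0,0]],[[-2.5,0,0],[0,0,0]],[[0,0,0],[0,0,0]]]' 0 40
python3 - <<'E'
from h import *
t=vision.read_camera('top')[200:300,180:280,::-1]; s=vision.read_camera('scene')[170:270,150:290,::-1]
cv2.imwrite('pics/m4.png',np.hstack([cv2.resize(t,(360,360),interpolation=2),cv2.resize(s,(440,360),interpolation=2)]))
delta(.5,.2,.2,.1508-np.pi/2)
E
```

```text
t: 10.55
position: [0.5271, 0.2123, 0.1041]
ee_rot: [3.132, 0.236, -0.012]
contact_force: [-14.5, -2.8, 9.7]
finger_gap: 0.437
t: 11.15
position: [0.5304, 0.2124, 0.1033]
ee_rot: [3.133, 0.235, 0.0]
contact_force: [-0.8, 0.6, 0.1]
finger_gap: 1.0
t: 12.05
position: [0.4341, 0.1981, 0.2242]
ee_rot: [-3.133, -0.236, -0.0]
contact_force: [-0.2, -0.1, 0.3]
finger_gap: -0.002
t 12.15 pos [0.4365 0.1984 0.2244] F [-0.1 -0.5  0. ] gap 0.001 q6 [ 0.31 -0.04  1.66 -0.    1.52  1.73]
cm tool: [6.3  0.79 2.46] turn: [-0.01 -0.14 -0.04] after-turn frame cm: [6.3  0.79 2.44]
```

View pics/m4.png

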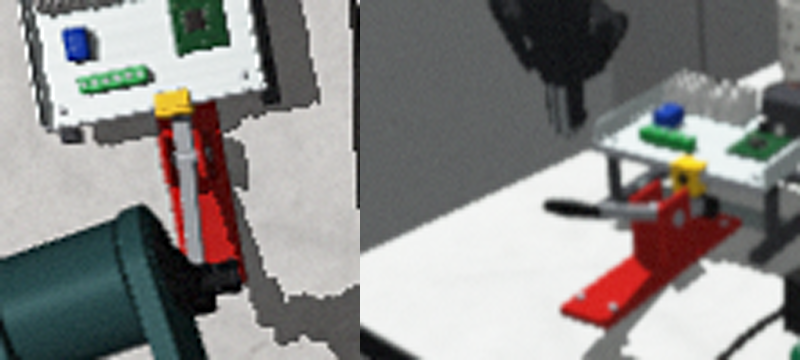

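The jack sits under the pad with its handle up. In the scene view the roller end shows at (710,205), just past the cheek. I'll check the fit numerically.

```bash
python3 - <<'E'
from h import *
C=np.array([.6039,.2359,.1508])
Sx=lambda x,y:np.array([150+(x-360)*140/440,170+y*100/360])-.4
Tx=lambda x,y:np.array([180+x/3.6,200+y/3.6])-.4
iS=lambda u:((u+.4-[150,170])*[440/140,3.6]+[360,0]).round(0)
iT=lambda u:((u+.4-[180,200])*3.6).round(0)
loc=lambda p:W([0,0,-C[2]],[(p[0]-C[0],p[1]-C[1],0)])[0][:2].round(4)
def ray(n,u,z): return least_squares(lambda p:proj(n,[(p[0],p[1],z)])[0]-u,[.5,.2]).x
for n,u,z,l in(("scene",Sx(562,311),.008,"rear left -.1775,.0115"),("scene",Sx(610,325),.006,"rear right -.1775,-.0425"),("scene",Sx(554,207),.096,"pad end"),("top",Tx(240,255),.008,"right edge"),("top",Tx(219,130),.008,"right edge"),("top",Tx(173,103),.071,"clip mid"),("top",Tx(185,125),.062,"beam front"),("top",Tx(194,262),.085,"beam rear, y"),("scene",Sx(683,180),.0585,"diamond")): print(l,loc(ray(n,u,z)))
for p in(-.0155,-.012):
    J=W(C,[(-.0625,p,0)])[0]; J[2]=C[2]
    print(p,"rear L,R corner, saddle R end, pad in scene",iS(proj("scene",W(J,[(-.115,.027,.008),(-.115,-.027,.008),(.062,-.015,.026),(-.112,0,.099)]))).tolist())
    print("diamond scene",iS(proj("scene",W(C,[(-.027,p,.0585)]))),"clip top mid",iT(proj("top",W(C,[(-.018,p,.071)]))),"beam rear",iT(proj("top",W(J,[(-.09,0,.09)]))))
E
```

```text
rear left -.1775,.0115 [-0.1841  0.0042]
rear right -.1775,-.0425 [-0.1784 -0.0431]
pad end [-0.1864 -0.0012]
right edge [-0.1552 -0.0404]
right edge [-0.0431 -0.0406]
clip mid [-0.0194 -0.0157]
beam front [-0.0388 -0.0211]
beam rear, y [-0.1558 -0.0135]
diamond [-0.0287 -0.0123]
-0.0155 rear L,R corner, saddle R end, pad in scene [[561.0, 305.0], [610.0, 322.0], [719.0, 208.0], [577.0, 201.0]]
diamond scene [[687. 180.]] clip top mid [[173. 101.]] beam rear [[195. 258.]]
-0.012 rear L,R corner, saddle R end, pad in scene [[557.0, 304.0], [607.0, 321.0], [716.0, 207.0], [573.0, 200.0]]
diamond scene [[684. 179.]] clip top mid [[169. 102.]] beam rear [[190. 258.]]
```

```bash
python3 - <<'E'
from h import *
C=np.array([.6039,.2359,.1508])
w=W(C,[(-.1785,-.0142,0)])[0]; delta(w[0],w[1],.176,C[2]-np.pi/2)
E
```

```text
t 12.15 pos [0.4365 0.1984 0.2244] F [-0.1 -0.5  0. ] gap 0.001 q6 [ 0.31 -0.04  1.66 -0.    1.52  1.73]
cm tool: [-0.75  0.23  4.84] turn: [-0.01 -0.14 -0.04] after-turn frame cm: [-0.73  0.22  4.84]
```

```bash
python3 -m jog '[[[-0.4,0.1,2],[0,0,0]],[[-0.35,0.1,2],[0,0,0]],[[0,0,0.8],[0,0,0]],[[0,0,0],[0,0,0]]]'; python3 -m jog '[[[-0.1,0,0.4],[0,0,0]],[[-0.23,0,0.5],[0,0,0]],[[-0.23,0,0.5],[0,0,0]],[[0,0,0],[0,0,0]]]'; python3 -m jog '[[[-0.17,0,0.5],[0,0,0]],[[-0.17,0,0.5],[0,0,0]],[[-0.12,0,0.5],[0,0,0]],[[-0.12,0,0.5],[0,0,0]],[[0,0,0],[0,0,0]]]'
python3 - <<'E'
from h import *
t=vision.read_camera('top')[200:300,180:280,::-1]; s=vision.read_camera('scene')[170:270,150:290,::-1]
cv2.imwrite('pics/m5.png',np.hstack([cv2.resize(t,(360,360),interpolation=2),cv2.resize(s,(440,360),interpolation=2)]))
E
```

```text
t: 12.55
position: [0.4295, 0.195, 0.1745]
ee_rot: [3.132, 0.235, -0.003]
contact_force: [0.2, -1.8, 1.4]
finger_gap: -0.001
t: 12.95
position: [0.4236, 0.1944, 0.1611]
ee_rot: [-3.133, -0.235, -0.0]
contact_force: [1.8, 0.7, 0.5]
finger_gap: 0.002
t: 13.45
position: [0.4184, 0.1936, 0.1415]
ee_rot: [-3.133, -0.235, -0.003]
contact_force: [2.0, -0.3, 4.5]
finger_gap: -0.0
```

View pics/m5.png

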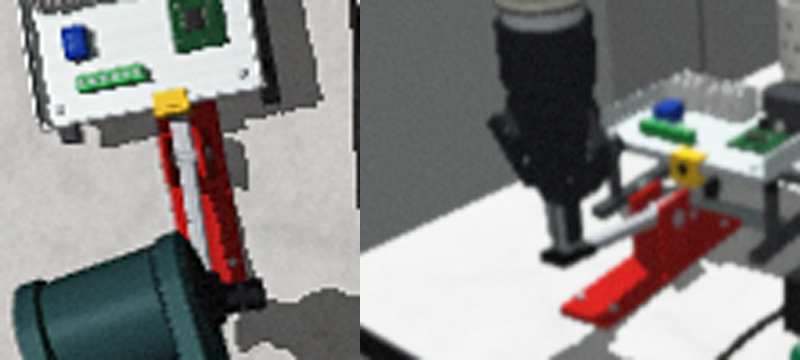

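The handle is going down, the roller is bearing on the pad, and the deck is starting to lift. I'll continue to the end stop.

```bash
python3 -m jog '[[[-0.08,0,0.5],[0,0,0]],[[-0.08,0,0.5],[0,0,0]],[[-0.04,0,0.5],[0,0,0]],[[-0.04,0,0.5],[0,0,0]],[[0,0,0.4],[0,0,0]],[[0,0,0],[0,0,0]]]'; python3 -m jog '[[[0,0,0.3],[0,0,0]],[[0,0,0.2],[0,0,0]],[[0,0,0],[0,0,0]]]';  python3 -m jog '[[[0,0,0.2],[0,0,0]],[[0,0,0],[0,0,0]]]'
```

```text
t: 14.15
position: [0.4161, 0.1932, 0.1179]
ee_rot: [-3.133, -0.235, -0.002]
contact_force: [1.8, -0.6, 5.5]
finger_gap: -0.005
t: 14.45
position: [0.4161, 0.1932, 0.1132]
ee_rot: [-3.133, -0.235, -0.003]
contact_force: [1.4, -0.4, 5.6]
finger_gap: -0.003
t: 14.65
position: [0.4162, 0.1932, 0.1114]
ee_rot: [-3.133, -0.235, -0.003]
contact_force: [1.6, -0.5, 5.5]
finger_gap: 0.004
```

```bash
python3 -m jog '[[[0,0,0.2],[0,0,0]],[[0,0,0],[0,0,0]]]';  python3 -m jog '[[[0,0,0.2],[0,0,0]],[[0,0,0],[0,0,0]]]'; python3 -m jog '[[[0,0,0.1],[0,0,0]],[[0,0,0],[0,0,0]]]'
```

```text
t: 14.85
position: [0.4163, 0.1933, 0.1106]
ee_rot: [-3.133, -0.235, -0.003]
contact_force: [-1.6, -1.5, 13.7]
finger_gap: 0.0
t: 15.05
position: [0.4163, 0.1933, 0.11]
ee_rot: [-3.133, -0.236, -0.003]
contact_force: [-4.6, -2.7, 19.3]
finger_gap: -0.006
t: 15.25
position: [0.4164, 0.1933, 0.1097]
ee_rot: [-3.133, -0.236, -0.004]
contact_force: [-6.4, -3.9, 23.8]
finger_gap: 0.003
```

The end stop is reached: the tip is at about 37 mm and the force has jumped to 24 N. One look before handing in.

```bash
python3 - <<'E'
from h import *
t=vision.read_camera('top')[180:310,180:420,::-1]; s=vision.read_camera('scene')[170:270,150:290,::-1]
cv2.imwrite('pics/m6.png',np.vstack([cv2.resize(t,(480,260),interpolation=2),cv2.resize(s,(480,340),interpolation=2)]))
C=np.array([.6039,.2359,.1508])
d=.17; L=np.array([(-.15-.007,-.0155,-.0015)]) # diamond rel. hinge (x .13, z .06)
for d in(0,.14,.17,.2):
    x=.13+L[0,0]*np.cos(d)+L[0,2]*np.sin(d); z=.06-L[0,0]*np.sin(d)+L[0,2]*np.cos(d)
    u=proj("scene",W(C,[(x,-.0145,z)]))[0]; print(d,((u-[150,170])*[480/140,3.4]+[0,260]).round())
print(bot.state()["contact_force"])
E
```

```text
0 [354. 428.]
0.14 [354. 404.]
0.17 [354. 399.]
0.2 [354. 394.]
[-7.31164734 -3.03129312 23.88591286]
```

View pics/m6.png

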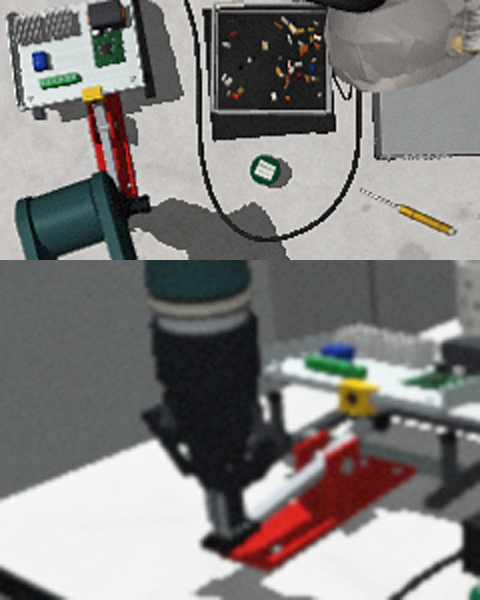

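The diamond is at about (352,399), which matches a deck tilt of about 0.17 rad (predicted 354,399). The handle is fully down and the pot and screwdriver are where they were. Handing in.

```bash
python3 -c "
from bench import bot
print(bot.finish_job()); s=bot.state(); print(s['t'],s['position'],s['contact_force'])"
```

```text
the job is handed in; nothing more can be done
None
the job is handed in; nothing more can be done
```

The chassis front is up on the jack and the job is handed in at about 15 s of the 54 s allowed. The arm is still holding the handle down.

I gripped the jack by its cheeks, turned it round and set it flat on the bench in front of the chassis. I then pushed it in with the handle up until the nose stopped, let go, and pressed the handle to its end stop with the closed fingers.

**What the last checks showed:**
- **Nose against the stop bar:** the push force jumped from about 6 N to 20 N and the jack stopped moving. It stopped about 3 mm sooner than my camera estimate. I put that down to error in the estimated cradle position; the bar is hidden, so I could not see the contact.
- **Saddle under the pad:** sideways, the jack and the lift pad agreed within about 2 mm.
- **Handle fully down:** the fingertips were at 37 mm against the 38 mm given, and the holding force rose from 5.5 N to 24 N at the end stop.
- **Chassis raised:** the black diamond on the clip appeared where a deck tilt of about 0.17 rad would put it.
- **Bystanders:** the pot and screwdriver had not visibly moved. The tape roll was outside my last picture, but the arm worked nowhere near it.

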